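# Slide the cap tray home under the packing shelf

### The job

Take the low tray of bottle caps by its upright fin, line it up with the bay under the low plywood shelf and slide it in along the table, nose first, without touching the shelf board. Ease it in until you feel the depth stop hidden inside, press it lightly but surely against the stop for about half a second without jamming it or shoving the stop back, then let go and leave the tray there, square in the bay and touching the stop. Leave the bottle, the tape roll and the small carton alone.

Things in the scene. Friction and masses are not known exactly. Their poses are not given: they have to be found in the camera images.
- bay: Fixed bay under a low plywood shelf, open towards the robot, closed by plywood cheeks and a back. Origin: on the table under the middle of the shelf board's front edge; x points straight into the bay (the sliding direction), y left, z up. Two aluminium guides on the table, 25 mm high, leave a straight channel 140 mm wide, centred on y = 0, from x = 20 to 200 mm.
- mouth (a point): Mouth of the guides, on the table at the bay's x = -26 mm, y = 0; they funnel in from 180 mm here to 140 mm at x = 20 mm. The hidden depth stop, a flat face 100 mm wide across the channel, 10 to 40 mm up, stands 106 to 166 mm beyond it (bay x = 80 to 140 mm), different each time, not measured: find it by feel. Press it with 5 to 15 N, no more; it slips back at about 22 N.
- board: The shelf board (overhang), 240 x 360 x 18 mm, fixed on the bay, level. Origin: middle of the lower front edge, 58 mm above the table, so its underside is at 58 mm and its top at 76 mm; axes as the bay's. Neither tray nor robot may touch it. Some stock lies on its rear half, up to 111 mm above the table.
- tray: Loose low tray of white plastic holding bottle caps (fixed in it), 160 mm long (x) x 130 mm wide (y) x 45 mm high, 0.4 to 0.85 kg with its caps, standing on the table in front of the bay. Origin: centre of its underside; x points from the fin to the nose, z up. The nose (flat, x = +80 mm) goes into the bay first; the fin is at the other end and stays outside. Slides on the table with about 2 to 6 N of friction.
- tray_fin (a point): Place to grip the tray: middle of its upright fin, at x = -115 mm, y = 0, 50 mm above the tray's underside. The fin is a plate 16 mm thick (along the tray's y), 60 mm long (x = -140 to -80 mm), its top 75 mm high; grip it across its thickness from above. Axes as the tray's.
- tray_nose (a point): Middle of the tray's flat nose face, at x = +80 mm, 20 mm above its underside. Axes as the tray's.
- bottle: Bystander: amber glass bottle with a white cap, 68 mm diameter, 210 mm high, standing on the table beside the tray. Origin: centre of its underside.
- tape_roll: Bystander: tape roll lying on the table beside the tray, 100 mm diameter, 48 mm high. Origin: centre of its underside.
- carton: Bystander: small carton on the table beside the tray, 100 x 80 x 70 mm high. Origin: centre of its underside.

How it is judged:
On the way, in this order (a step that is already met when the one before it is completed fails the run):
1. the tray's nose is at least 30 mm in under the shelf, the tray lying flat and roughly square (x of tray_nose in the frame of bay above 0.03 m and angle between the x axis of tray and the x axis of bay, either way round below 0.12 rad and angle between tray's own z axis and vertical below 0.06 rad), for 0.05 s.
2. the tray is pressed against the hidden depth stop (over 3 N) for 0.3 s (contact force between stop_face and tray above 3 N), for 0.3 s.
At the end, for the whole second after the job is handed in: The tray stands flat on the table in the bay, nose inwards, its nose within 2 mm of the depth stop's face and within 10 mm of the bay's centre line, square to the bay within 0.06 rad, at rest (x of stop_face in the frame of tray between 0.07 and 0.086 m and y of tray_nose in the frame of bay between -0.01 and 0.01 m and angle between the x axis of tray and the x axis of bay, either way round below 0.06 rad and angle between tray's own z axis and vertical below 0.03 rad and height (world z) of tray below 0.004 m and linear speed of tray below 0.01 m/s); the robot touches nothing.
It fails at once if the depth stop is pressed with more than 18 N (contact force between stop_face and tray above 18 N).
It fails at once if the depth stop is shoved back more than 4 mm (distance of stop_face from where it was at the start of the episode above 0.004 m).
It fails at once if the tray is jammed against the bay or its stop with more than 24 N (contact force between tray and bay above 24 N).
It fails at once if the tray or the robot touches the shelf board (contact force between any of tray, the fingers, the arm and board above 1 N).
It fails at once if the bottle, the tape roll or the carton is moved more than 15 mm or the bottle tipped (distance of any of bottle, tape_roll, carton from where it was at the start of the episode above 0.015 m or angle between bottle's own z axis and vertical above 0.2 rad).
It also fails if it takes over 58 s, if anything falls off the work surface, if the arm or the gripper's body presses on something with over 40 N, if the wrist force passes 120 N, or if a joint passes its speed limit or range.

### The arm

A 6-joint arm with a two-finger parallel gripper is mounted at the origin on the work surface. World frame = base frame: x ahead of the robot, y to its left, z up, the work surface at z = 0. Lengths are in m, angles in rad, forces in N, time in s.
With the tool pointing down it reaches from about 0.4 to 0.825 m from the base axis. Payload 7 kg.
Tool frame: the origin (TCP) lies at the centre of the arm's flange, where the gripper is bolted on; the fingertips stand 178 mm ahead of it and the grasp point (between the pads) lies 159 mm ahead of it; z points along the fingers, y is the direction in which the jaws open and shut (so a half turn about z gives the same grasp; the last joint's range is limited). The gripper opens to 88 mm and grips with 3 to 60 N. Pads are 19 mm wide; open, the fingers measure 130 mm over their backs; the gripper's body (78 mm by 193 mm) begins 47 mm behind the grasp point.
Start: joints at [-0.946, 0.359, 0.012, 0, -1.224, -0.288], TCP at [0.223, -0.637, 0.405] pointing down, gripper open.
Joint ranges: [-3.07, 3.07], [-1.43, 2.12], [-1.02, 1.25], [-3.03, 1.67], [-3.05, -0], [-3.03, 3.03]. Speed limits (rad/s): [2.39, 2.39, 3.01, 3.14, 3.14, 3.14].

### API

Orientations are given as [roll, pitch, yaw] about the fixed x, y, z axes, in that order (R = Rz(yaw) Ry(pitch) Rx(roll)).
In Python, from station import * gives the robot as it stands.
- The arm moves only by the tool send_rows, never from a script. Its argument "motion" is a list of rows, each an object with "offset": the shift along the tool's x, y, z in cm, a list of three; "turn": the turn about the tool's z in degrees. In form: [{"offset": [x, y, z], "turn": turn}, ...]. A call has 1 to 8 rows; each row is the pose to reach, as a shift and turn from the pose commanded when the call began, along the tool's axes at that moment; what a row does not reach only later rows make up. A row lasts 1/10 s, in which the tool goes at most 50 mm and 8.59 degrees, less where a joint would pass 70% of its speed; a pose out of reach is approached as far as the arm can. A call with a gripper value outside its range is refused whole. "hand" is the opening, from -1 (shut) to 1 (fully open), set as the call begins (left out, the last holds). The fingers move at their own pace and stop on an object; "squeeze" is the grip in N (left out, the last holds). Time passes only in rows, so rows that repeat a pose let the fingers close. It gives the time, the measured TCP pose, the force and the opening at its end, in the units of the state.
- get_state(): the state, without advancing time (a new reading comes with each control period).
- grab_frame(name): name is "side" or "top"; returns a dict with "frame" (400x640x3 uint8, blue, green, red), "range_z" (400x640 float32, m along the optical axis (not along the pixel's ray), 0 where there is no reading), "vertical_fov" (degrees; the focal length in pixels is half the picture's height over the tangent of half this angle, whatever the lens; pixels are square), "cx", "cy" (the principal point, pixels), "cam_to_world" (4x4, takes a point from camera to world coordinates). Camera axes: x right, y up, looking along -z (the intrinsics and any distortion apply to the point x, -y, -z); pixel columns grow to the right and rows downward; lengths in m; the calibration is good to about 2 mm. A picture is of the moment at which its call begins.
- job_done(): hands the job in, once; it reports no verdict.
The state is a dict: "t": time; "q": joint angles; "qd": joint speeds; "joint_efforts": joint torques, N m; "eef_pos": TCP position; "ee_rot": TCP orientation; "force": force on the tool from outside, world axes, zero at the start; "moment": the same for the moment, N m; "width": finger opening in m.
Only numpy, scipy, OpenCV 4.12 (cv2) and the standard library are available. Lean on these libraries where they do the work, as an engineer would, in place of code of your own. Each camera call takes 0.05 s, during which the arm holds its last target. There are 200 camera calls.

## Working session

There is one attempt and no reset: what is moved stays moved. The work goes in short steps, Python scripts to look and compute and a tool call to move; the robot and the scene stay as the last step left them, time stands still between calls to the robot, and variables do not carry over. Pictures are saved under pics/ and viewed, about 8 in all and at most 12, crops included, and the job is handed in when it is done.

Besides the shell and the picture viewer there is one more tool, called as name([rows], argument=value, ...), one row to a line, values as JSON. send_rows: Moves the arm, as the interface text tells. Its arguments: {"type":"object","properties":{"motion":{"type":"array"},"hand":{"type":"number"},"squeeze":{"type":"number"}},"required":["motion"]}

```bash
mkdir -p pics; cat > h.py <<'E'
from station import *
import numpy as np, cv2
def pts(f):
    z=f["range_z"].astype(float); fl=200/np.tan(np.radians(f["vertical_fov"])/2)
    v,u=np.mgrid[0:400,0:640]
    P=np.stack([(u-f["cx"])/fl*z,-(v-f["cy"])/fl*z,-z],-1)
    M=np.array(f["cam_to_world"]); W=P@M[:3,:3].T+M[:3,3]; W[z<=0]=np.nan
    return W
E
python3 - <<'E'
from h import *
for n in ("top","side"):
    f=grab_frame(n); cv2.imwrite(f"pics/{n}0.png",f["frame"]); np.savez(f"{n}0.npz",W=pts(f),frame=f["frame"])
    print(n,{k:v for k,v in f.items() if k not in("frame","range_z")}, np.mean(f["range_z"]>0))
print(get_state())
E
```

```text
top {'vertical_fov': 52.939486888342316, 'cx': 320.8463721205441, 'cy': 200.54092475281874, 'cam_to_world': array([[-0.01703175,  0.99077529, -0.13444047,  0.46084217],
       [-0.99966468, -0.01949687, -0.01704085,  0.01706049],
       [-0.01950483,  0.13410515,  0.99077514,  0.97897517],
       [ 0.        ,  0.        ,  0.        ,  1.        ]])} 0.9960859375
side {'vertical_fov': 50.92917968304104, 'cx': 320.6212807994052, 'cy': 197.7280090389082, 'cam_to_world': array([[-0.91483171,  0.27725709, -0.29361785,  0.27561232],
       [-0.40355589, -0.60061081,  0.6902241 ,  0.72159708],
       [ 0.01501947,  0.74993011,  0.66134654,  0.74211266],
       [ 0.        ,  0.        ,  0.        ,  1.        ]])} 0.99616015625
{'t': 0.1, 'q': array([-9.45864088e-01,  3.59271864e-01,  1.11797807e-02, -2.72454893e-04,
       -1.22412188e+00, -2.88099588e-01]), 'qd': array([ 0.00107822, -0.00205062,  0.00173306,  0.00041333,  0.00101624,
       -0.0010427 ]), 'joint_efforts': array([-1.60758365e-03, -5.84164596e+01,  2.93748593e+01,  7.01554388e+00,
        1.01484740e-02, -6.37810581e-05]), 'eef_pos': array([ 0.22302097, -0.63691013,  0.40386353]), 'ee_rot': array([ 3.14016066e+00, -1.57239851e-04, -2.80485264e+00]), 'force': array([-0.28060978,  0.27401654, -0.37257935]), 'moment': array([ 0.03206893, -0.03887331,  0.04367152]), 'width': 0.08739206853769882}
```

View pics/top0.png

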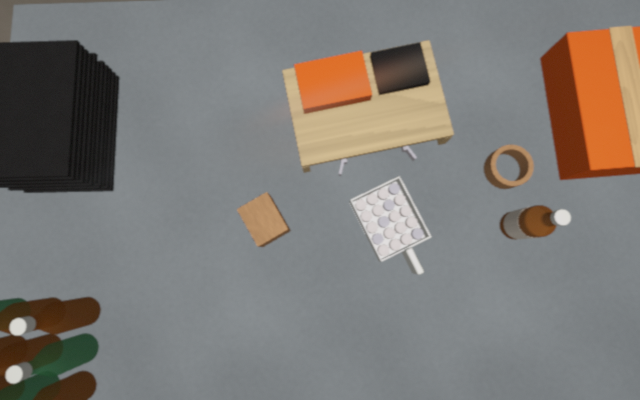

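View pics/side0.png

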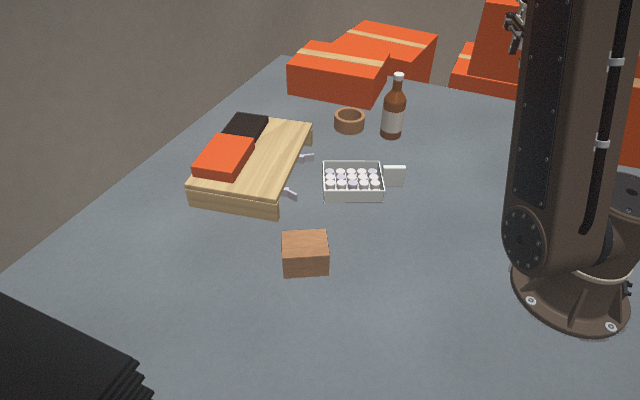

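The top view shows the shelf board with corners at about (285,68), (432,42), (452,135) and (303,165). The tray is at about (352,202) to (430,236), with its fin top from (407,250) to (422,272). The carton is at (263,220), the tape at (512,166) and the bottle at (535,222). The side view agrees.

```bash
cat >> h.py <<'E'
def top_measure(f,W,zb=.076):
    """ray/plane measure of the board, tray rim and fin from a top frame"""
    M=np.array(f["cam_to_world"]);fl=200/np.tan(np.radians(f["vertical_fov"])/2)
    def cast(uv,z):
        uv=np.asarray(uv,float);d=np.stack([(uv[:,0]-f["cx"])/fl,-(uv[:,1]-f["cy"])/fl,-np.ones(len(uv))],-1)@M[:3,:3].T
        return (M[:3,3]+d*((z-M[2,3])/d[:,2])[:,None])[:,:2]
    return cast
E
python3 - <<'E'
from h import *
f=grab_frame("top");W=pts(f);Z=W[...,2];cast=top_measure(f,W)
t=W[300:390,250:330].reshape(-1,3);print("table z",np.nanmedian(t[:,2]))
hsv=cv2.cvtColor(f["frame"],cv2.COLOR_BGR2HSV)
def rect(mask,z,name):
    mask=mask.astype(np.uint8)
    c=max(cv2.findContours(mask,cv2.RETR_EXTERNAL,cv2.CHAIN_APPROX_NONE)[0],key=cv2.contourArea)
    m2=np.zeros_like(mask);cv2.drawContours(m2,[c],-1,1,-1)
    xy=cast(c[:,0],z).astype(np.float32)
    r=cv2.minAreaRect(xy);print(name,"px",len(c),"zmed",np.nanmedian(Z[m2>0]).round(4),np.round(r[0],4),np.round(r[1],4),round(r[2],2));print(cv2.boxPoints(r).round(4).tolist())
    return m2>0
roi=lambda a,b,c,d:(lambda m:(m.__setitem__((slice(a,b),slice(c,d)),True),m)[1])(np.zeros((400,640),bool))
wood=roi(30,180,270,470)&(Z>.064)
b=rect(wood,.076,"board")
tr=roi(170,290,335,445)
rect(tr&(Z>.02)&(Z<.058),.045,"tray")
fm=rect(tr&(Z>.062),.075,"fin")
rect(roi(185,255,225,300)&(Z>.05),.07,"carton")
rect(roi(140,195,480,540)&(Z>.03),.048,"tape")
rect(roi(195,245,495,580)&(Z>.195),.21,"bottlecap")
q=W[tr&(Z>.062)&(Z<.09)];print("fin depth pts",len(q),q.mean(0),np.cov(q[:,:2].T))
# front edge line: fit lower edge of board
g=wood&(np.abs(Z-.076)<.008)
e=[(u,np.nonzero(g[:,u])[0].max()+.5) for u in range(315,440)]
xy=cast(e,.076).astype(np.float32);l=cv2.fitLine(xy,cv2.DIST_HUBER,0,.01,.01).ravel();print("front",l,xy[0],xy[-1])
E
```

```text
table z 0.0007405884181563849
board px 491 zmed 0.0776 [ 0.8181 -0.0766] [0.25   0.3589] 10.67
[[0.6620000004768372, 0.07660000026226044], [0.7285000085830688, -0.2759999930858612], [0.9742000102996826, -0.2296999990940094], [0.9077000021934509, 0.12290000170469284]]
tray px 267 zmed 0.0254 [ 0.5173 -0.1374] [0.2176 0.1325] 24.9
[[0.39079999923706055, -0.12309999763965607], [0.4465000033378601, -0.24330000579357147], [0.6438999772071838, -0.1517000049352646], [0.588100016117096, -0.03150000050663948]]
fin px 60 zmed 0.0749 [ 0.445  -0.1707] [0.0621 0.017 ] 24.39
[[0.4133000075817108, -0.17569999396800995], [0.4203000068664551, -0.19120000302791595], [0.47679999470710754, -0.1656000018119812], [0.4697999954223633, -0.1500999927520752]]
carton px 135 zmed 0.0703 [0.5447 0.1674] [0.1018 0.0808] 29.33
[[0.4805999994277954, 0.1776999980211258], [0.5202000141143799, 0.10729999840259552], [0.6089000105857849, 0.15710000693798065], [0.5692999958992004, 0.22759999334812164]]
tape px 123 zmed 0.0356 [ 0.6617 -0.4119] [0.0978 0.1059] 25.23
[[0.5949000120162964, -0.3849000036716461], [0.6401000022888184, -0.4805999994277954], [0.7285000085830688, -0.4390000104904175], [0.6833999752998352, -0.3431999981403351]]
bottlecap px 53 zmed 0.21 [ 0.5244 -0.4229] [0.0304 0.0376] 12.91
[[0.5054000020027161, -0.40790000557899475], [0.5138000249862671, -0.444599986076355], [0.54339998960495, -0.43779999017715454], [0.5350000262260437, -0.40119999647140503]]
fin depth pts 223 [ 0.44506493 -0.1708659   0.07408913] [[2.63513603e-04 1.10486856e-04]
 [1.10486856e-04 7.34079468e-05]]
front [ 0.18413062 -0.98290175  0.6963959  -0.09866246] [0.66952956 0.0445647 ] [ 0.7245982  -0.24220327]
```

send_rows([
  {"offset": [-35.9, 36.6, 0], "turn": -5.4},
  {"offset": [-35.9, 36.6, 0], "turn": -5.4},
  {"offset": [-35.9, 36.6, 0], "turn": -5.4},
  {"offset": [-35.9, 36.6, 0], "turn": -5.4},
  {"offset": [-35.9, 36.6, 0], "turn": -5.4},
  {"offset": [-35.9, 36.6, 0], "turn": -5.4},
  {"offset": [-35.9, 36.6, 0], "turn": -5.4},
  {"offset": [-35.9, 36.6, 0], "turn": -5.4},
], hand=1, squeeze=20)

```text
t: 0.95
eef_pos: [0.3933, -0.2731, 0.4048]
ee_rot: [-3.141, 0.0, -2.711]
force: [1.0, -1.5, -0.9]
width: 0.0877
```

```bash
cat >> h.py <<'E'
def to(x,y,z,yawdeg,s=None):
    """offset (cm) and turn (deg) of the tool to reach a TCP pose (tool down)"""
    s=s or get_state();r=s["ee_rot"];p=np.array(s["eef_pos"])
    from scipy.spatial.transform import Rotation as R
    o=R.from_euler("xyz",r).inv().apply(np.array([x,y,z])-p)*100
    t=-(yawdeg-np.degrees(r[2])+180)%360-180+360; t=(t+180)%360-180
    t=-((yawdeg-np.degrees(r[2])+180)%360-180)
    print("t",round(s["t"],2),"pos",p.round(4),"rpy",np.degrees(r).round(2),"F",np.round(s["force"],2),"M",np.round(s["moment"],2),"w",round(s["width"],4))
    print("offset",o.round(2),"turn",round(t,2))
E
sed -i '/-180+360/d' h.py
python3 -c "
from h import *
to(.4405,-.1728,.40,-155.3)"
```

```text
t 0.95 pos [ 0.3933 -0.2731  0.4048] rpy [-1.7999e+02  2.0000e-02 -1.5531e+02] F [ 0.96 -1.53 -0.91] M [-0.   -0.16 -0.  ] w 0.0877
offset [-8.48  7.14  0.48] turn -0.01
```

send_rows([
  {"offset": [-8.5, 7.1, 0], "turn": 0},
  {"offset": [-8.5, 7.1, 0], "turn": 0},
  {"offset": [-8.5, 7.1, 0], "turn": 0},
  {"offset": [-8.5, 7.1, 0], "turn": 0},
  {"offset": [-8.5, 7.1, 5], "turn": 0},
  {"offset": [-8.5, 7.1, 8], "turn": 0},
  {"offset": [-8.5, 7.1, 8], "turn": 0},
])

```text
t: 1.65
eef_pos: [0.4384, -0.1758, 0.321]
ee_rot: [3.138, -0.007, -2.712]
force: [-0.7, 0.1, -0.7]
width: 0.0876
```

```bash
python3 - <<'E'
from h import *
to(.4405,-.1728,.209,-155.3)
f=grab_frame("top");g=grab_frame("side")
a=cv2.resize(f["frame"][110:310,290:490],None,fx=2,fy=2,interpolation=cv2.INTER_CUBIC);b=cv2.resize(g["frame"][80:280,250:450],None,fx=2,fy=2,interpolation=cv2.INTER_CUBIC)
cv2.imwrite("pics/c1.png",np.hstack([a,b]))
E
```

```text
t 1.65 pos [ 0.4384 -0.1758  0.321 ] rpy [ 179.78   -0.39 -155.41] F [-0.67  0.06 -0.66] M [ 0.02  0.11 -0.03] w 0.0876
offset [-0.39  0.14 11.2 ] turn -0.11
```

View pics/c1.png

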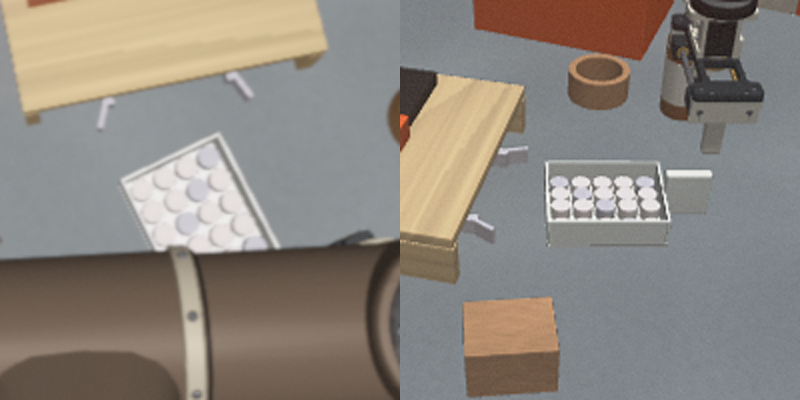

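The left crop shows the guide tips at the mouth and the tray's nose end; the arm hides the fin. The right crop shows a finger at about (712,150), above and a little behind the fin at (690,190). I'm going down.

send_rows([
  {"offset": [-0.4, 0.1, 3], "turn": 0},
  {"offset": [-0.4, 0.1, 6], "turn": 0},
  {"offset": [-0.4, 0.1, 8], "turn": 0},
  {"offset": [-0.4, 0.1, 9.5], "turn": 0},
  {"offset": [-0.4, 0.1, 10.5], "turn": 0},
  {"offset": [-0.4, 0.1, 11.2], "turn": 0},
  {"offset": [-0.4, 0.1, 11.2], "turn": 0},
])

```text
t: 2.45
eef_pos: [0.4441, -0.1726, 0.2129]
ee_rot: [-3.141, 0.0, -2.711]
force: [0.4, 1.2, 0.6]
width: 0.0874
```

```bash
python3 - <<'E'
from h import *
g=grab_frame("side")
to(.4405,-.1728,.209,-155.3)
b=cv2.resize(g["frame"][80:280,250:450],None,fx=3,fy=3,interpolation=cv2.INTER_CUBIC)
cv2.imwrite("pics/c2.png",b)
E
```

```text
t 2.5 pos [ 0.4442 -0.1725  0.2132] rpy [-1.7998e+02  3.0000e-02 -1.5530e+02] F [ 0.37 -0.41  1.01] M [0. 0. 0.] w 0.0877
offset [0.35 0.13 0.42] turn -0.0
```

View pics/c2.png

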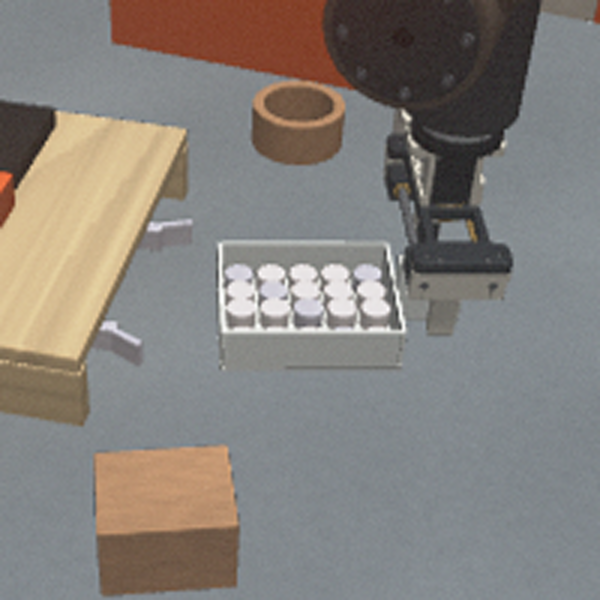

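The fingers straddle the fin and nothing is touching. I'll trim slightly and close.

send_rows([
  {"offset": [0.3, 0.1, 0.4], "turn": 0},
  {"offset": [0.3, 0.1, 0.4], "turn": 0},
  {"offset": [0.3, 0.1, 0.4], "turn": 0},
])

```text
t: 2.8
eef_pos: [0.4406, -0.1727, 0.209]
ee_rot: [-3.141, 0.0, -2.71]
force: [0.3, -0.5, 0.1]
width: 0.0876
```

send_rows([
  {"offset": [0, 0, 0], "turn": 0},
  {"offset": [0, 0, 0], "turn": 0},
  {"offset": [0, 0, 0], "turn": 0},
  {"offset": [0, 0, 0], "turn": 0},
  {"offset": [0, 0, 0], "turn": 0},
  {"offset": [0, 0, 0], "turn": 0},
  {"offset": [0, 0, 0], "turn": 0},
  {"offset": [0, 0, 0], "turn": 0},
], hand=-1, squeeze=30)

```text
t: 3.6
eef_pos: [0.4407, -0.1727, 0.2087]
ee_rot: [3.142, 0.0, -2.711]
force: [0.0, 0.5, 0.7]
width: 0.0294
```

```bash
python3 - <<'E'
from h import *
to(.4405,-.1728,.209,-155.3)
E
```

```text
t 3.6 pos [ 0.4407 -0.1727  0.2087] rpy [ 180.      0.   -155.31] F [0.02 0.55 0.7 ] M [-0.05  0.03 -0.03] w 0.0294
offset [ 0.02  0.   -0.03] turn -0.01
```

send_rows([
  {"offset": [0, 0, 0], "turn": 0},
  {"offset": [0, 0, 0], "turn": 0},
  {"offset": [0, 0, 0], "turn": 0},
  {"offset": [0, 0, 0], "turn": 0},
  {"offset": [0, 0, 0], "turn": 0},
  {"offset": [0, 0, 0], "turn": 0},
])

```text
t: 4.2
eef_pos: [0.4407, -0.1728, 0.2087]
ee_rot: [-3.142, 0.0, -2.711]
force: [1.0, -2.4, -1.8]
width: 0.0162
```

```bash
python3 - <<'E'
from h import *
to(.4365,-.1484,.209,-169.4)
E
```

```text
t 4.2 pos [ 0.4407 -0.1728  0.2087] rpy [-1.7999e+02  1.0000e-02 -1.5531e+02] F [ 1.  -2.4 -1.8] M [-0.65 -0.31 -0.18] w 0.0162
offset [-0.63  2.39 -0.03] turn 14.09
```

send_rows([
  {"offset": [-0.1, 0.4, 0], "turn": 2},
  {"offset": [-0.2, 0.8, 0], "turn": 5},
  {"offset": [-0.3, 1.2, 0], "turn": 8},
  {"offset": [-0.4, 1.6, 0], "turn": 11},
  {"offset": [-0.5, 2.0, 0], "turn": 13},
  {"offset": [-0.6, 2.4, 0], "turn": 14.1},
  {"offset": [-0.6, 2.4, 0], "turn": 14.1},
  {"offset": [-0.6, 2.4, 0], "turn": 14.1},
])

```text
t: 5.0
eef_pos: [0.4359, -0.1483, 0.2087]
ee_rot: [3.141, -0.0, -2.956]
force: [-0.9, 0.5, 0.4]
width: 0.016
```

```bash
python3 - <<'E'
from h import *
to(.4365,-.1484,.209,-169.4)
f=grab_frame("top");g=grab_frame("side")
a=cv2.resize(f["frame"][110:310,290:490],None,fx=2,fy=2,interpolation=cv2.INTER_CUBIC);b=cv2.resize(g["frame"][80:280,250:450],None,fx=2,fy=2,interpolation=cv2.INTER_CUBIC)
cv2.imwrite("pics/c3.png",np.hstack([a,b]))
W=pts(f);Z=W[...,2];cast=top_measure(f,W)
# bay frame
O=np.array([.696,-.0997]);a=np.radians(10.61);R=np.array([[np.cos(a),np.sin(a)],[-np.sin(a),np.cos(a)]])
B=(W[...,:2]-O)@R.T
m=(Z>.01)&(Z<.06)&(B[...,0]<-.008)&(B[...,0]>-.2)&(abs(B[...,1])<.12); 
gd=m&(B[...,0]>-.045)
for s in(1,-1):
    q=B[gd&(B[...,1]*s>0.03)];print("guide",len(q),q.mean(0),q.min(0),q.max(0))
hsv=cv2.cvtColor(f["frame"],cv2.COLOR_BGR2HSV)
t=(m&(B[...,0]<-.045)).astype(np.uint8)
v,u=np.nonzero(t);C=(cast(np.c_[u,v],.045)-O)@R.T
print("tray in bay: x max",np.percentile(C[:,0],99.5))
for x in np.arange(-.16,-.07,.01):
    k=abs(C[:,0]-x)<.004
    if k.sum()>20: print(round(x,3),C[k,1].min().round(4),C[k,1].max().round(4))
E
```

```text
t 5.0 pos [ 0.4359 -0.1483  0.2087] rpy [ 1.7999e+02 -2.0000e-02 -1.6935e+02] F [-0.95  0.47  0.44] M [ 0.08  0.23 -0.08] w 0.016
offset [-0.05 -0.02 -0.03] turn 0.05
guide 21 [-0.01660014  0.090263  ] [-0.02420753  0.08322816] [-0.00818169  0.09606532]
guide 35 [-0.01662643 -0.08939403] [-0.02371865 -0.09616863] [-0.00860621 -0.08375919]
tray in bay: x max -0.07227863849867938
-0.16 -0.0633 0.0694
-0.15 -0.0632 0.0697
-0.14 -0.0624 0.0695
-0.13 -0.0635 0.0692
-0.12 -0.0634 0.069
-0.11 -0.0633 0.0693
-0.1 -0.0632 0.0683
-0.09 -0.0637 0.0686
-0.08 -0.0636 0.0689
```

View pics/c3.png

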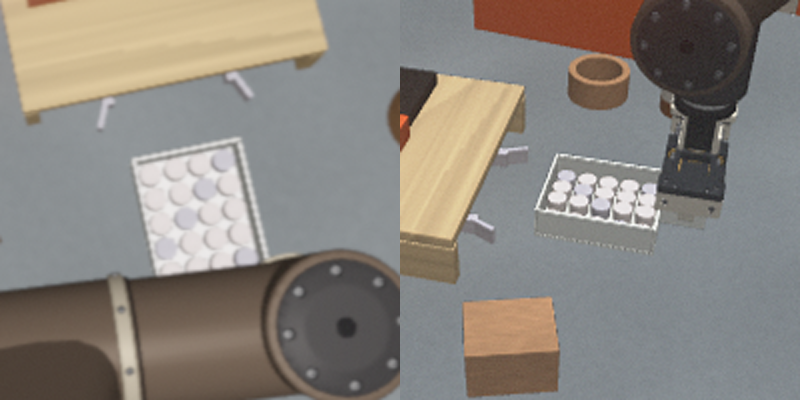

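The tray is square to the bay and about 1.5 mm left of centre. The guides measure symmetric about y=0. I'm sliding in.

send_rows([
  {"offset": [-0.6, -0.1, 0], "turn": 0},
  {"offset": [-1.6, -0.1, 0], "turn": 0},
  {"offset": [-2.6, -0.1, 0], "turn": 0},
  {"offset": [-3.6, -0.1, 0], "turn": 0},
  {"offset": [-4.6, -0.1, 0], "turn": 0},
  {"offset": [-5.6, -0.1, 0], "turn": 0},
  {"offset": [-6.3, -0.1, 0], "turn": 0},
  {"offset": [-6.5, -0.1, 0], "turn": 0},
])

```text
t: 5.9
eef_pos: [0.4995, -0.1379, 0.2086]
ee_rot: [3.142, -0.004, -2.956]
force: [-9.3, -2.4, 13.1]
width: 0.016
```

send_rows([
  {"offset": [-0.3, 0, 0], "turn": 0},
  {"offset": [-0.8, 0, 0], "turn": 0},
  {"offset": [-1.3, 0, 0], "turn": 0},
  {"offset": [-1.8, 0, 0], "turn": 0},
  {"offset": [-2.3, 0, 0], "turn": 0},
  {"offset": [-2.8, 0, 0], "turn": 0},
  {"offset": [-3.3, 0, 0], "turn": 0},
  {"offset": [-3.5, 0, 0], "turn": 0},
])

```text
t: 6.7
eef_pos: [0.5337, -0.1315, 0.2086]
ee_rot: [3.142, -0.003, -2.956]
force: [-8.2, -2.1, 10.2]
width: 0.0159
```

```bash
python3 - <<'E'
from h import *
s=get_state();O=np.array([.696,-.0997]);a=np.radians(10.61);R=np.array([[np.cos(a),np.sin(a)],[-np.sin(a),np.cos(a)]])
to(.5,-.1484,.209,-169.4)
print("bay tcp",R@(s["eef_pos"][:2]-O),"F bay",R@s["force"][:2])
f=grab_frame("top");cv2.imwrite("pics/c4.png",cv2.resize(f["frame"][110:310,290:490],None,fx=3,fy=3,interpolation=cv2.INTER_CUBIC))
W=pts(f);Z=W[...,2];cast=top_measure(f,W);B=(W[...,:2]-O)@R.T
t=(Z>.03)&(Z<.06)&(B[...,0]<-.035)&(B[...,0]>-.2)&(abs(B[...,1])<.09)
v,u=np.nonzero(t);C=(cast(np.c_[u,v],.045)-O)@R.T
for x in np.arange(-.12,-.02,.01):
    k=abs(C[:,0]-x)<.004
    if k.sum()>20: print(round(x,3),C[k,1].min().round(4),C[k,1].max().round(4))
E
```

```text
t 6.7 pos [ 0.5337 -0.1315  0.2086] rpy [ 180.     -0.2  -169.39] F [-8.18 -2.12 10.17] M [-0.5   2.73  0.03] w 0.0159
offset [ 3.62 -1.04 -0.03] turn 0.01
bay tcp [-0.16541677 -0.00139712] F bay [-8.42648339 -0.57659429]
-0.05 -0.0644 0.0659
-0.04 -0.0643 0.0667
```

View pics/c4.png

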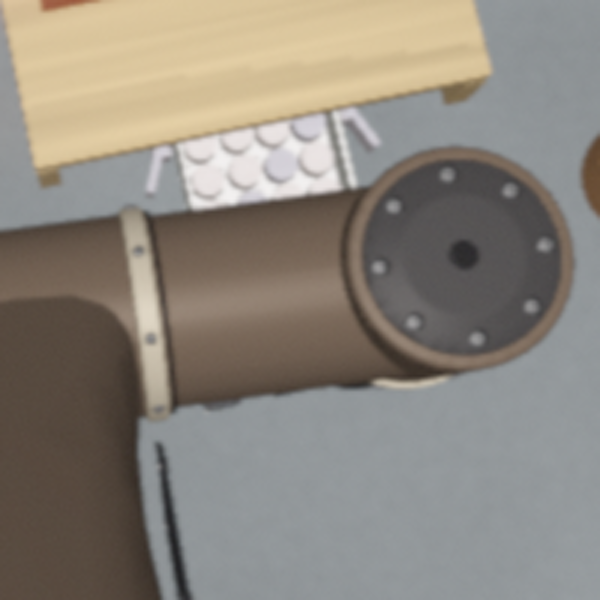

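The tray is centred to within about 1 mm between the guides, whose tips are at (158,170) and (365,128). The drag is 8 N with a vertical preload of 10 N. I'll use a light squeeze so the grip slips before the stop is overloaded, and go to a nose depth of about 68 mm.

send_rows([
  {"offset": [0, 0, 0], "turn": 0},
  {"offset": [0, 0, 0], "turn": 0},
], squeeze=8)

```text
t: 6.95
eef_pos: [0.5337, -0.1315, 0.2086]
ee_rot: [3.142, -0.003, -2.957]
force: [-4.5, -1.6, 5.1]
width: 0.0159
```

send_rows([
  {"offset": [-0.3, 0, 0], "turn": 0},
  {"offset": [-0.7, 0, 0], "turn": 0},
  {"offset": [-1.1, 0, 0], "turn": 0},
  {"offset": [-1.5, 0, 0], "turn": 0},
  {"offset": [-1.9, 0, 0], "turn": 0},
  {"offset": [-2.3, 0, 0], "turn": 0},
  {"offset": [-2.7, 0, 0], "turn": 0},
  {"offset": [-3, 0, 0], "turn": 0},
])

```text
t: 7.75
eef_pos: [0.5629, -0.1261, 0.2085]
ee_rot: [3.141, -0.004, -2.957]
force: [-6.5, -1.5, 7.9]
width: 0.016
```

send_rows([
  {"offset": [-0.2, 0, 0], "turn": 0},
  {"offset": [-0.4, 0, 0], "turn": 0},
  {"offset": [-0.6, 0, 0], "turn": 0},
  {"offset": [-0.8, 0, 0], "turn": 0},
])

```text
t: 8.15
eef_pos: [0.5706, -0.1246, 0.2085]
ee_rot: [3.141, -0.004, -2.957]
force: [-6.3, -0.9, 7.1]
width: 0.016
```

```bash
cat >> h.py <<'E'
def bay():
    s=get_state();O=np.array([.696,-.0997]);a=np.radians(10.61);R=np.array([[np.cos(a),np.sin(a)],[-np.sin(a),np.cos(a)]])
    print("t",round(s["t"],2),"bay tcp mm",(1e3*(R@(s["eef_pos"][:2]-O))).round(2),"z",s["eef_pos"][2].round(4),"F bay",(R@s["force"][:2]).round(2),s["force"][2].round(2),"M",s["moment"].round(2),"w",round(s["width"],4),"rpy",np.degrees(s["ee_rot"]).round(2))
E
python3 -c "
from h import *
bay()"
```

```text
t 8.15 bay tcp mm [-127.81   -1.41] z 0.2085 F bay [-6.35  0.23] 7.12 M [-0.48  2.3   0.03] w 0.016 rpy [ 179.99   -0.22 -169.4 ]
```

send_rows([
  {"offset": [-0.1, 0, -0.04], "turn": 0},
  {"offset": [-0.2, 0, -0.04], "turn": 0},
  {"offset": [-0.3, 0, -0.04], "turn": 0},
  {"offset": [-0.4, 0, -0.04], "turn": 0},
])

```text
t: 8.55
eef_pos: [0.5758, -0.1232, 0.2086]
ee_rot: [3.141, -0.0, -2.957]
force: [-1.4, -0.1, -3.6]
width: 0.0159
```

```bash
python3 -c "
from h import *
bay()"
```

```text
t 8.55 bay tcp mm [-122.44   -1.01] z 0.2086 F bay [-1.38  0.16] -3.57 M [-0.25  0.49 -0.04] w 0.0159 rpy [ 1.7999e+02 -3.0000e-02 -1.6941e+02]
```

send_rows([
  {"offset": [-0.1, 0, 0.01], "turn": 0},
  {"offset": [-0.2, 0, 0.01], "turn": 0},
  {"offset": [-0.3, 0, 0.01], "turn": 0},
  {"offset": [-0.4, 0, 0.01], "turn": 0},
  {"offset": [-0.4, 0, 0.01], "turn": 0},
])

```text
t: 9.05
eef_pos: [0.58, -0.1225, 0.209]
ee_rot: [-3.142, 0.0, -2.956]
force: [-0.2, 0.4, -4.0]
width: 0.0162
```

```bash
python3 -c "
from h import *
bay()"
```

```text
t 9.05 bay tcp mm [-118.2    -1.01] z 0.209 F bay [-0.09  0.47] -4.02 M [-0.09  0.34 -0.04] w 0.0162 rpy [-1.8000e+02  2.0000e-02 -1.6939e+02]
```

send_rows([
  {"offset": [-0.1, 0, 0.02], "turn": 0},
  {"offset": [-0.2, 0, 0.02], "turn": 0},
  {"offset": [-0.3, 0, 0.02], "turn": 0},
  {"offset": [-0.3, 0, 0.02], "turn": 0},
])

```text
t: 9.45
eef_pos: [0.583, -0.122, 0.2088]
ee_rot: [-3.142, 0.0, -2.957]
force: [-0.9, -0.9, -2.3]
width: 0.016
```

```bash
python3 -c "
from h import *
bay()"
```

```text
t 9.45 bay tcp mm [-115.19   -1.07] z 0.2088 F bay [-1.06 -0.69] -2.25 M [-0.11  0.35 -0.04] w 0.016 rpy [-1.800e+02  2.000e-02 -1.694e+02]
```

Nose is at about 80 mm with almost no drag (1 N). From here I'll take 3 mm steps and read the force after each.

send_rows([
  {"offset": [-0.1, 0, 0], "turn": 0},
  {"offset": [-0.2, 0, 0], "turn": 0},
  {"offset": [-0.3, 0, 0], "turn": 0},
  {"offset": [-0.3, 0, 0], "turn": 0},
])

```text
t: 9.85
eef_pos: [0.5859, -0.1214, 0.2088]
ee_rot: [-3.142, 0.0, -2.957]
force: [-0.7, -0.4, -2.7]
width: 0.016
```

send_rows([
  {"offset": [-0.1, 0, 0], "turn": 0},
  {"offset": [-0.2, 0, 0], "turn": 0},
  {"offset": [-0.3, 0, 0], "turn": 0},
  {"offset": [-0.3, 0, 0], "turn": 0},
])

```text
t: 10.25
eef_pos: [0.5888, -0.1208, 0.2088]
ee_rot: [-3.142, 0.0, -2.956]
force: [-1.8, -0.5, -2.7]
width: 0.0157
```

send_rows([
  {"offset": [-0.1, 0, 0], "turn": 0},
  {"offset": [-0.2, 0, 0], "turn": 0},
  {"offset": [-0.3, 0, 0], "turn": 0},
  {"offset": [-0.3, 0, 0], "turn": 0},
])

```text
t: 10.65
eef_pos: [0.5918, -0.1203, 0.2087]
ee_rot: [-3.142, 0.0, -2.957]
force: [-2.4, -0.7, -3.4]
width: 0.0158
```

send_rows([
  {"offset": [-0.1, 0, 0], "turn": 0},
  {"offset": [-0.2, 0, 0], "turn": 0},
  {"offset": [-0.3, 0, 0], "turn": 0},
  {"offset": [-0.3, 0, 0], "turn": 0},
])

```text
t: 11.05
eef_pos: [0.5947, -0.1197, 0.2088]
ee_rot: [-3.142, 0.0, -2.957]
force: [-2.4, -0.2, -2.8]
width: 0.0157
```

send_rows([
  {"offset": [-0.1, 0, 0], "turn": 0},
  {"offset": [-0.2, 0, 0], "turn": 0},
  {"offset": [-0.3, 0, 0], "turn": 0},
  {"offset": [-0.3, 0, 0], "turn": 0},
])

```text
t: 11.45
eef_pos: [0.5977, -0.1192, 0.2088]
ee_rot: [-3.142, 0.0, -2.957]
force: [-0.1, -0.5, -2.3]
width: 0.0159
```

send_rows([
  {"offset": [-0.1, 0, 0], "turn": 0},
  {"offset": [-0.2, 0, 0], "turn": 0},
  {"offset": [-0.3, 0, 0], "turn": 0},
  {"offset": [-0.3, 0, 0], "turn": 0},
])

```text
t: 11.85
eef_pos: [0.6006, -0.1186, 0.2087]
ee_rot: [-3.142, 0.0, -2.957]
force: [-0.2, 0.1, -2.5]
width: 0.0159
```

send_rows([
  {"offset": [-0.1, 0, 0], "turn": 0},
  {"offset": [-0.2, 0, 0], "turn": 0},
  {"offset": [-0.3, 0, 0], "turn": 0},
  {"offset": [-0.3, 0, 0], "turn": 0},
])

```text
t: 12.25
eef_pos: [0.6036, -0.1181, 0.2087]
ee_rot: [-3.142, 0.0, -2.957]
force: [-1.8, -0.5, -3.6]
width: 0.0158
```

send_rows([
  {"offset": [-0.1, 0, 0], "turn": 0},
  {"offset": [-0.2, 0, 0], "turn": 0},
  {"offset": [-0.3, 0, 0], "turn": 0},
  {"offset": [-0.3, 0, 0], "turn": 0},
])

```text
t: 12.65
eef_pos: [0.6065, -0.1175, 0.2088]
ee_rot: [-3.142, 0.0, -2.957]
force: [-0.5, -0.4, -2.9]
width: 0.0159
```

send_rows([
  {"offset": [-0.1, 0, 0], "turn": 0},
  {"offset": [-0.2, 0, 0], "turn": 0},
  {"offset": [-0.3, 0, 0], "turn": 0},
  {"offset": [-0.3, 0, 0], "turn": 0},
])

```text
t: 13.05
eef_pos: [0.6095, -0.117, 0.2088]
ee_rot: [-3.142, 0.0, -2.957]
force: [-1.0, -0.1, -2.3]
width: 0.0162
```

send_rows([
  {"offset": [-0.1, 0, 0], "turn": 0},
  {"offset": [-0.2, 0, 0], "turn": 0},
  {"offset": [-0.3, 0, 0], "turn": 0},
  {"offset": [-0.3, 0, 0], "turn": 0},
])

```text
t: 13.45
eef_pos: [0.6124, -0.1164, 0.2087]
ee_rot: [-3.142, 0.0, -2.957]
force: [-0.1, -0.3, -2.5]
width: 0.0159
```

send_rows([
  {"offset": [-0.1, 0, 0], "turn": 0},
  {"offset": [-0.2, 0, 0], "turn": 0},
  {"offset": [-0.3, 0, 0], "turn": 0},
  {"offset": [-0.3, 0, 0], "turn": 0},
])

```text
t: 13.85
eef_pos: [0.6154, -0.1159, 0.2088]
ee_rot: [-3.142, 0.0, -2.957]
force: [-1.9, -0.3, -2.2]
width: 0.0161
```

```bash
python3 - <<'E'
from h import *
bay()
g=grab_frame("side");cv2.imwrite("pics/c5.png",cv2.resize(g["frame"][90:250,220:420],None,fx=3,fy=3,interpolation=cv2.INTER_CUBIC))
E
```

```text
t 13.85 bay tcp mm [-82.21  -1.07] z 0.2088 F bay [-1.95  0.03] -2.21 M [-0.14  0.39 -0.01] w 0.0161 rpy [-1.800e+02  1.000e-02 -1.694e+02]
```

View pics/c5.png

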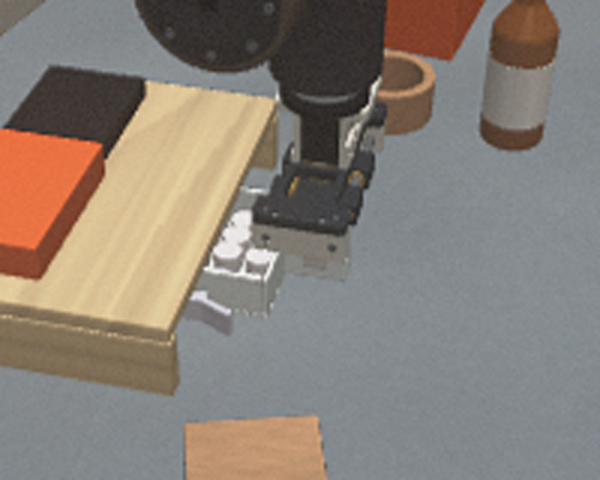

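The tray follows the gripper: its rear wall is at about (270,285), close ahead of the fingers. Everything is clear of the board, so I'm continuing.

send_rows([
  {"offset": [-0.1, 0, 0], "turn": 0},
  {"offset": [-0.2, 0, 0], "turn": 0},
  {"offset": [-0.3, 0, 0], "turn": 0},
  {"offset": [-0.3, 0, 0], "turn": 0},
])

```text
t: 14.3
eef_pos: [0.6183, -0.1153, 0.2087]
ee_rot: [-3.142, 0.0, -2.957]
force: [-1.0, 0.5, -3.6]
width: 0.016
```

send_rows([
  {"offset": [-0.1, 0, 0], "turn": 0},
  {"offset": [-0.2, 0, 0], "turn": 0},
  {"offset": [-0.3, 0, 0], "turn": 0},
  {"offset": [-0.3, 0, 0], "turn": 0},
])

```text
t: 14.7
eef_pos: [0.6212, -0.1148, 0.2087]
ee_rot: [-3.142, 0.0, -2.957]
force: [-1.2, -0.7, -2.8]
width: 0.0159
```

send_rows([
  {"offset": [-0.1, 0, 0], "turn": 0},
  {"offset": [-0.2, 0, 0], "turn": 0},
  {"offset": [-0.3, 0, 0], "turn": 0},
  {"offset": [-0.3, 0, 0], "turn": 0},
])

```text
t: 15.1
eef_pos: [0.6226, -0.1146, 0.2085]
ee_rot: [3.141, -0.004, -2.957]
force: [-7.1, -0.8, 2.8]
width: 0.0159
```

There is contact at a nose depth of about 120 mm: the arm moved 1.4 mm of the 3 mm commanded and the force is 7 N. I'll press slightly more and hold.

send_rows([
  {"offset": [-0.04, 0, 0], "turn": 0},
  {"offset": [-0.08, 0, 0], "turn": 0},
  {"offset": [-0.08, 0, 0], "turn": 0},
  {"offset": [-0.08, 0, 0], "turn": 0},
  {"offset": [-0.08, 0, 0], "turn": 0},
  {"offset": [-0.08, 0, 0], "turn": 0},
])

```text
t: 15.7
eef_pos: [0.6231, -0.1145, 0.2085]
ee_rot: [3.141, -0.005, -2.957]
force: [-8.5, 0.0, 2.4]
width: 0.016
```

```bash
python3 -c "
from h import *
bay()"
```

```text
t 15.7 bay tcp mm [-74.38  -1.15] z 0.2085 F bay [-8.38  1.62] 2.39 M [-0.49  3.03 -0.01] w 0.016 rpy [ 179.97   -0.26 -169.43]
```

send_rows([
  {"offset": [0, 0, 0], "turn": 0},
  {"offset": [-0.04, 0, 0], "turn": 0},
  {"offset": [-0.08, 0, 0], "turn": 0},
  {"offset": [-0.08, 0, 0], "turn": 0},
  {"offset": [-0.08, 0, 0], "turn": 0},
  {"offset": [-0.08, 0, 0], "turn": 0},
  {"offset": [-0.08, 0, 0], "turn": 0},
  {"offset": [-0.08, 0, 0], "turn": 0},
], squeeze=13)

```text
t: 16.5
eef_pos: [0.6233, -0.1145, 0.2085]
ee_rot: [3.141, -0.006, -2.957]
force: [-10.6, -1.2, 4.4]
width: 0.0159
```

```bash
python3 -c "
from h import *
bay()"
```

```text
t 16.5 bay tcp mm [-74.16  -1.17] z 0.2085 F bay [-10.65   0.8 ] 4.38 M [-0.54  3.8   0.04] w 0.0159 rpy [ 179.97   -0.33 -169.44]
```

send_rows([
  {"offset": [0, 0, -0.015], "turn": 0},
  {"offset": [-0.03, 0, -0.015], "turn": 0},
  {"offset": [-0.03, 0, -0.015], "turn": 0},
  {"offset": [-0.03, 0, -0.015], "turn": 0},
  {"offset": [-0.03, 0, -0.015], "turn": 0},
  {"offset": [-0.03, 0, -0.015], "turn": 0},
])

```text
t: 17.1
eef_pos: [0.6234, -0.1145, 0.2084]
ee_rot: [3.141, -0.006, -2.957]
force: [-11.5, -0.9, 3.8]
width: 0.0156
```

```bash
python3 -c "
from h import *
bay()"
```

```text
t 17.1 bay tcp mm [-74.05  -1.17] z 0.2084 F bay [-11.49   1.26] 3.83 M [-0.6   3.96  0.09] w 0.0156 rpy [ 179.96   -0.37 -169.44]
```

The press has been held for over a second at 7–11 N total. I'll ease off a little, still pushing forward, and open.

send_rows([
  {"offset": [0.05, 0, 0], "turn": 0},
  {"offset": [0.1, 0, 0], "turn": 0},
  {"offset": [0.15, 0, 0], "turn": 0},
  {"offset": [0.15, 0, 0], "turn": 0},
])

```text
t: 17.5
eef_pos: [0.623, -0.1145, 0.2085]
ee_rot: [3.141, -0.004, -2.957]
force: [-7.3, 0.2, 0.8]
width: 0.0159
```

```bash
python3 -c "
from h import *
bay()"
```

```text
t 17.5 bay tcp mm [-74.45  -1.14] z 0.2085 F bay [-7.16  1.54] 0.78 M [-0.48  2.38 -0.  ] w 0.0159 rpy [ 179.98   -0.21 -169.42]
```

send_rows([
  {"offset": [0, 0, 0], "turn": 0},
  {"offset": [0, 0, 0], "turn": 0},
  {"offset": [0, 0, 0], "turn": 0},
  {"offset": [0, 0, 0], "turn": 0},
  {"offset": [0, 0, 0], "turn": 0},
  {"offset": [0, 0, 0], "turn": 0},
  {"offset": [0, 0, 0], "turn": 0},
  {"offset": [0, 0, 0], "turn": 0},
], hand=1)

```text
t: 18.3
eef_pos: [0.6244, -0.1142, 0.2089]
ee_rot: [-3.142, 0.0, -2.957]
force: [-0.6, 0.2, 0.2]
width: 0.0745
```

```bash
python3 -c "
from h import *
bay()"
```

```text
t 18.3 bay tcp mm [-73.    -1.07] z 0.2089 F bay [-0.53  0.3 ] 0.24 M [0.01 0.06 0.04] w 0.0745 rpy [-180.     0.  -169.4]
```

send_rows([
  {"offset": [0, 0, 0], "turn": 0},
  {"offset": [0, 0, -1], "turn": 0},
  {"offset": [0, 0, -3], "turn": 0},
  {"offset": [0, 0, -6], "turn": 0},
  {"offset": [0, 0, -10], "turn": 0},
  {"offset": [0, 0, -14], "turn": 0},
  {"offset": [0, 0, -18], "turn": 0},
  {"offset": [0, 0, -20], "turn": 0},
])

```text
t: 19.1
eef_pos: [0.6246, -0.1144, 0.4143]
ee_rot: [-3.14, 0.006, -2.956]
force: [0.9, 0.4, 0.6]
width: 0.0876
```

send_rows([
  {"offset": [3, -4, 0], "turn": 0},
  {"offset": [6, -8, 0], "turn": 0},
  {"offset": [9, -12, 0], "turn": 0},
  {"offset": [12, -16, 0], "turn": 0},
  {"offset": [15, -20, 0], "turn": 0},
  {"offset": [17, -24, 0], "turn": 0},
  {"offset": [18, -27, 0], "turn": 0},
  {"offset": [18, -28, 0], "turn": 0},
])

```text
t: 19.9
eef_pos: [0.4975, -0.4253, 0.4096]
ee_rot: [-3.141, 0.0, -2.96]
force: [0.7, 0.3, -0.7]
width: 0.0879
```

```bash
python3 - <<'E'
from h import *
bay()
f=grab_frame("top");g=grab_frame("side")
a=cv2.resize(f["frame"][110:310,290:490],None,fx=2,fy=2,interpolation=cv2.INTER_CUBIC);b=cv2.resize(g["frame"][80:280,220:420],None,fx=2,fy=2,interpolation=cv2.INTER_CUBIC)
cv2.imwrite("pics/c6.png",np.hstack([a,b]))
W=pts(f);Z=W[...,2];cast=top_measure(f,W)
O=np.array([.696,-.0997]);a=np.radians(10.61);R=np.array([[np.cos(a),np.sin(a)],[-np.sin(a),np.cos(a)]])
B=(W[...,:2]-O)@R.T
m=(Z>.06)&(Z<.09)&(B[...,0]<-.01)&(B[...,0]>-.15)&(abs(B[...,1])<.06)
v,u=np.nonzero(m);C=((cast(np.c_[u,v],.075)-O)@R.T).astype(np.float32)
r=cv2.minAreaRect(C);print("fin",len(C),C.mean(0),r,"fin z",np.median(Z[m]))
t=(Z>.03)&(Z<.06)&(B[...,0]<-.008)&(B[...,0]>-.1)&(abs(B[...,1])<.085)
v,u=np.nonzero(t);C=(cast(np.c_[u,v],.045)-O)@R.T
for x in np.arange(-.07,-.01,.01):
    k=abs(C[:,0]-x)<.004
    if k.sum()>10: print(round(x,3),C[k,1].min().round(4),C[k,1].max().round(4))
E
```

```text
t 19.9 bay tcp mm [-255.09 -283.49] z 0.4096 F bay [0.78 0.11] -0.69 M [ 0.   -0.03  0.02] w 0.0879 rpy [-1.7997e+02  1.0000e-02 -1.6958e+02]
fin 206 [-0.07352596  0.00238936] ((-0.07357066869735718, 0.002623895648866892), (0.018054746091365814, 0.062351103872060776), 89.495361328125) fin z 0.07440750374649913
-0.04 -0.0638 0.0667
-0.03 -0.0637 0.067
-0.02 -0.0636 0.0672
```

View pics/c6.png

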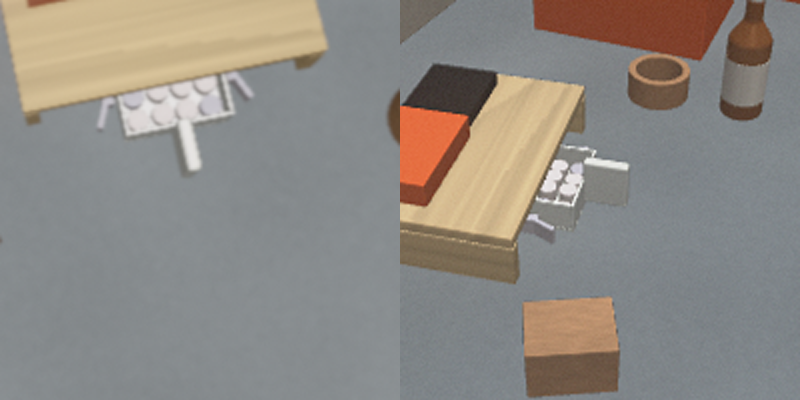

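The tray sits square in the bay with its fin free, at about (190,145) in the left crop. The bottle, tape and carton stand as before. I'm handing in.

```bash
python3 -c "
from h import *
bay(); print(job_done())"
```

```text
t 20.0 bay tcp mm [-253.68 -282.21] z 0.409 F bay [-0.23  0.57] 0.99 M [ 0.02  0.08 -0.  ] w 0.0875 rpy [ 1.8000e+02 -1.0000e-02 -1.6953e+02]
the job is handed in; nothing more can be done
None
```

The tray is in the bay, pressed against the hidden stop and released, and I handed the job in at 20 s. No verdict was reported.

**What I did:** I gripped the fin, squared the tray to the bay and slid it in. I then eased it forward in 3 mm steps with a light grip until the stop blocked it. I pressed for about 1.4 s while the wrist force rose from 8 to 11.5 N. By my drag estimate, about 5–7 N of that was on the stop. Then I eased off, opened the fingers and lifted clear.

**Last checks:**
- **Squareness:** the tray was within about 0.5° of the bay's axis.
- **Centring:** it was about 2 mm left of the centre line.
- **Flatness:** the fin top measured 74 mm against 75 mm, so the tray is flat.
- **Contact and bystanders:** the wrist force was back to about zero. The bottle, tape roll and carton looked undisturbed by eye; I did not re-measure them.

**What disagreed or stayed unproven:**
- **Nose depth:** the final picture puts it at about 116.5 mm, but the arm's position at contact gave about 120.5 mm. I think this is the light grip slipping on the fin plus 2–3 mm of camera error. I did not push again to confirm the tray still touches the stop.
- **Bottle clearance:** on the way out the open fingers stopped above the bottle with about 20 mm of clearance. They did not touch it, but it was closer than I intended.

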